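# Re-index a filter swing arm by its spring pin

### The job

The filter arm on the index stand has to stand one hole nearer to the finned lamp head. Hook a fingertip under the pin's pull ring, gently lift the spring pin out of its hole, swing the arm by the ring to the next hole on the lamp's side without going past it to another, and let the pin drop fully home there, then take the finger out of the ring. Leave the loose things around it alone; nothing needs to be gripped.

Things in the scene. Friction and masses are not known exactly. Their poses are not given: they have to be found in the camera images.
- stand: fixed index stand: grey base plate 290 x 380 x 12 mm and on it an arc-shaped steel plate (top 34 mm above the table) with five 13 mm holes, 0.262 rad (42 mm) apart, 160 mm from the pivot. Origin: on the table below the arm's pivot. x points from the middle hole to the pivot (away from the robot, give or take its yaw), y left, z up.
- pivot (a point): point on the arm's vertical pivot axis, 40 mm above the table (underside of the arm); axes as the stand's.
- swing_arm (a joint): angle of the swing arm, rad: 0 = middle hole (start), positive = ring end swung to the stand's +y; next holes at +0.262 and -0.262. A bar 28 wide, top 52 mm above the table, from the pivot towards the robot; a round glass filter stands on it 55 mm from the pivot, top 114 mm up. With the pin up it turns with about 1 N at the ring and stays where left; 0.01 rad play when pinned.
- index_pin (a joint): height of the pin above home, m. 0 = home (tip 10 mm down in its hole), above 0.010 it clears the plate, stop at 0.022. A spring pushes it down: 3 N at home, 5.6 N fully up, plus 0.6 N weight. The tip is round: let down within 3 mm of a hole's middle it drops in, elsewhere it rests on the plate at about 0.010 and drops in when the arm is moved over a hole.
- ring_eye (a point): centre of the steel pull ring on the pin: 50 inside, 62 outside dia, 6 mm bar. Pin home: 97 mm above the table, 140 mm from the pivot axis. Moves with pin and arm; x along the arm to the pivot, z up. Its plane leans 45 degrees, upper edge to the pivot: a finger pointing 45 degrees down and to the pivot goes straight through, with 40 mm free beyond the centre.
- lamp_top (a point): top centre of the lamp head: a round black upright column with six cooling fins, 58 dia x 108 high, fixed on the stand's base plate (so 120 mm above the table) on one side of the arm (left or right changes), about 125 mm from its middle line.
- cube_top (a point): top centre of the cube head: a 46 mm black cube with round glass windows on a thin post, 101 high, fixed on the other side of the arm.
- objective_mid (a point): bystander, to be left alone: a steel objective lens, 32 dia x 46 high, standing on the stand's base plate; the point is its centre.
- spare_ring: bystander, to be left alone: a loose black filter ring, 40 dia x 8, lying on the stand's base plate; origin at the centre of its underside.
- bottle: bystander, to be left alone: a glass bottle with cap, 56 dia x 110 high; origin at the centre of its underside.
- jar: bystander, to be left alone: an amber jar, 60 dia x 60 high; origin at the centre of its underside.
- driver: bystander, to be left alone: a screwdriver lying on the table, about 200 long.
- slide_box: bystander, to be left alone: a white slide box, 85 x 60 x 32; origin at the centre of its underside.

How it is judged:
By the outcome, as a careful person would: the job done as asked, in the order asked, and still so for the second after the job is handed in, with the robot touching nothing.
It also fails if it takes over 42 s, if anything falls off the work surface, if the arm or the gripper's body presses on something with over 40 N, if the wrist force passes 120 N, or if a joint passes its speed limit or range.

### The arm

A 6-joint arm with a two-finger parallel gripper is mounted at the origin on the work surface. World frame = base frame: x ahead of the robot, y to its left, z up, the work surface at z = 0. Lengths are in m, angles in rad, forces in N, time in s.
With the tool pointing down it reaches from about 0.3 to 0.775 m from the base axis. Payload 14.6 kg.
Tool frame: the origin (TCP) lies midway between the tips of the shut fingers; the grasp point (between the pads) lies 19 mm behind it; z points along the fingers, y is the direction in which the jaws open and shut (so a half turn about z gives the same grasp; the last joint's range is limited). The gripper opens to 85 mm and grips with 20 to 120 N. Pads are 22 mm wide; open, the fingers measure 114 mm over their backs; the gripper's body (76 mm by 85 mm) begins 54 mm behind the grasp point. The pads swing forward as they close: fully open they stand 13 mm farther back than shut.
Start: joints at [-1.284, 0.3, 1.521, -0, 1.321, -0.067], TCP at [0.191, -0.516, 0.231] pointing down, gripper open.
Joint ranges: [-3.03, 3.03], [-0.79, 2.21], [0.23, 2.52], [-1.04, 4.18], [0, 3.07], [-2.55, 2.55]. Speed limits (rad/s): [2.22, 2.22, 2.57, 3.14, 3.14, 3.14].

### API

Orientations are given as a unit quaternion [w, x, y, z].
In Python, from plant import ctrl gives the robot as it stands. The module is installed in compiled form; this text tells all that it offers.
- The arm moves only by the tool move_arm, never from a script. Its argument "targets" is a list that holds one entry, the list of rows, each a list of 7 numbers: the opening, from 0 (shut) to 1 (fully open), then the shift along the world's x, y, z in cm, then the turn, a rotation vector about the world's x, y, z in rad. A call has 1 to 20 rows; each row is the pose to reach, as a shift and turn from the pose commanded when the call began; what a row does not reach only later rows make up. A row lasts 1/8 s, in which the tool goes at most 62.5 mm and 10.7 degrees, less where a joint would pass 70% of its speed; a pose out of reach is approached as far as the arm can. A call with a gripper value outside its range is refused whole. The fingers move at their own pace and stop on an object; "squeeze" is the grip in N (left out, the last holds). Time passes only in rows, so rows that repeat a pose let the fingers close. It gives the time, the measured TCP pose, the force and the opening at its end, in the units of the state.
- ctrl.get_state(): the state, without advancing time (a new reading comes with each control period).
- ctrl.grab_frame(name): name is "side" or "top" or "wrist"; returns the picture (400x640x3 uint8, red, green, blue); there is no depth.
- ctrl.camera_params(name): a dict with "camera_matrix" (3x3 intrinsics, pixels), "world_to_cam" (4x4, takes a point from world to camera coordinates); the wrist camera has in their place "tool_from_camera" (4x4, takes a point from camera to tool coordinates, whose origin is the TCP and whose axes are the flange's). Camera axes: x right, y down, z forward; pixel columns grow to the right and rows downward; lengths in m; the calibration is good to about 2 mm. A picture is of the moment at which its call begins: read the wrist's pose just before it. camera_params takes no time and is no camera call.
- ctrl.sign_off(): hands the job in, once; it reports no verdict.
The state is a dict: "clock": time; "q": joint angles; "joint_vel": joint speeds; "effort": joint torques, N m; "tool_pos": TCP position; "ee_rot": TCP orientation; "wrist_force": force on the tool from outside, world axes, zero at the start; "wrist_torque": the same for the moment, N m; "finger_gap": finger opening in m.
Only numpy, scipy, OpenCV 4.12 (cv2) and the standard library are available. Lean on these libraries where they do the work, as an engineer would, in place of code of your own. Each camera call takes 0.05 s, during which the arm holds its last target. There are 200 camera calls.

## Working session

There is one attempt and no reset: what is moved stays moved. The work goes in short steps, Python scripts to look and compute and a tool call to move; the robot and the scene stay as the last step left them, time stands still between calls to the robot, and variables do not carry over. Pictures are saved under pics/ and viewed, about 8 in all and at most 12, crops included, and the job is handed in when it is done.

Besides the shell and the picture viewer there is one more tool, called after "Call:" as name(argument=value, ...), one argument or row to a line, values as JSON. move_arm: Moves the arm, as the interface text tells. Its arguments: {"type":"object","properties":{"targets":{"type":"array","items":{"type":"array","items":{"type":"array","items":{"type":"number"}}}},"squeeze":{"type":"number"}},"required":["targets"]}

```bash
mkdir -p pics; cat > h.py <<'E'
from plant import ctrl
import numpy as np, cv2
def snap(n,f):
    im=ctrl.grab_frame(n); cv2.imwrite('pics/'+f,im[:,:,::-1]); return im
def ray(n,u,v):
    p=ctrl.camera_params(n);K=np.array(p["camera_matrix"]);T=np.array(p["world_to_cam"])
    d=T[:3,:3].T@np.linalg.solve(K,[u,v,1]);c=-T[:3,:3].T@T[:3,3];return c,d
def onz(n,u,v,z):
    c,d=ray(n,u,v);return c+d*(z-c[2])/d[2]
def two(u1,v1,u2,v2):
    c1,d1=ray('top',u1,v1);c2,d2=ray('side',u2,v2)
    s=np.linalg.lstsq(np.c_[d1,-d2],c2-c1,rcond=None)[0]
    a=c1+d1*s[0];b=c2+d2*s[1];return (a+b)/2,np.linalg.norm(a-b)
def proj(n,P):
    p=ctrl.camera_params(n);K=np.array(p["camera_matrix"]);T=np.array(p["world_to_cam"])
    q=K@(T[:3,:3]@np.array(P)+T[:3,3]);return q[:2]/q[2]
E
python3 - <<'E'
from h import *
np.set_printoptions(precision=3,suppress=True)
s=ctrl.get_state();print(s)
for n in('top','side'):
    snap(n,n+'1.png');p=ctrl.camera_params(n);c,d=ray(n,320,200);print(n,c,d,np.array(p['camera_matrix'])[0])
print(ctrl.camera_params('wrist'))
E
```

```text
{'clock': 0.0, 'q': array([-1.284,  0.3  ,  1.522, -0.   ,  1.321, -0.067]), 'joint_vel': array([-0.001,  0.   , -0.   ,  0.   , -0.   ,  0.   ]), 'effort': array([  0.001, -54.351, -36.179,   0.   ,   0.004,  -0.   ]), 'tool_pos': array([ 0.19 , -0.516,  0.231]), 'ee_rot': array([-0.001,  0.984,  0.176, -0.   ]), 'wrist_force': array([ 0.265, -0.377,  0.305]), 'wrist_torque': array([-0.026,  0.015,  0.038]), 'finger_gap': 0.08553057649353128}
top [ 0.372 -0.004  1.161] [ 0.192 -0.01  -0.981] [404.497   0.    324.525]
side [0.311 0.758 0.728] [ 0.267 -0.744 -0.613] [369.591   0.    317.389]
{'camera_matrix': array([[298.864,   0.   , 318.281],
       [  0.   , 298.864, 198.403],
       [  0.   ,   0.   ,   1.   ]]), 'tool_from_camera': array([[-0.   , -0.955, -0.297,  0.076],
       [ 1.   , -0.001,  0.   ,  0.001],
       [-0.   , -0.297,  0.955, -0.143],
       [ 0.   ,  0.   ,  0.   ,  1.   ]])}
```

View pics/top1.png

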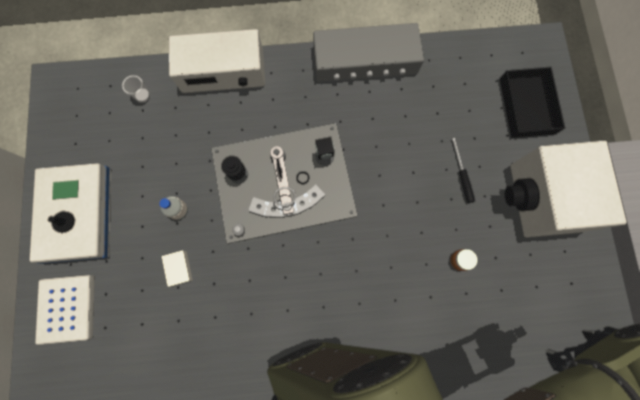

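View pics/side1.png

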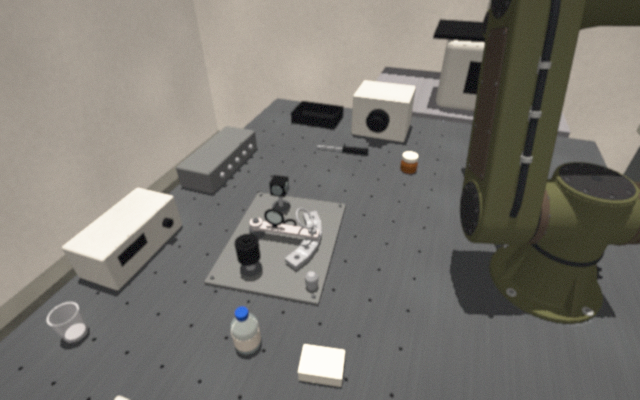

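The top view shows the stand centred near (285,185). The lamp is at (233,168), so on the +y (left) side, with the cube at (325,150), the pivot at about (278,153) and the ring near (287,207). I'll enlarge both views next.

```bash
python3 - <<'E'
from h import *
np.set_printoptions(precision=3,suppress=True)
a=cv2.imread('pics/top1.png')[120:250,205:365];b=cv2.imread('pics/side1.png')[165:300,205:355]
a=cv2.resize(a,(640,520),interpolation=cv2.INTER_CUBIC)
b=cv2.resize(b,(600,540),interpolation=cv2.INTER_CUBIC)
cv2.imwrite('pics/c1.png',cv2.resize(a,(800,600)))  if 0 else None
cv2.imwrite('pics/ct.png',a);cv2.imwrite('pics/cs.png',b)
C=[onz('top',*c,.012) for c in[(213,150),(338,125),(356,215),(228,241)]]
for c in C:print(c)
print([np.linalg.norm(C[i]-C[i-1]) for i in range(4)])
print('piv',onz('top',278,153,.052),'ring',onz('top',287,207,.097),'lamp',onz('top',233,165,.12))
E
```

```text
[0.776 0.287 0.012]
[ 0.822 -0.09   0.012]
[ 0.544 -0.115  0.012]
[0.503 0.254 0.012]
[np.float64(0.27551550879753783), np.float64(0.37995403857765864), np.float64(0.27854915703105565), np.float64(0.37115184992469896)]
piv [0.737 0.092 0.052] ring [0.569 0.074 0.097] lamp [0.691 0.208 0.12 ]
```

View pics/ct.png

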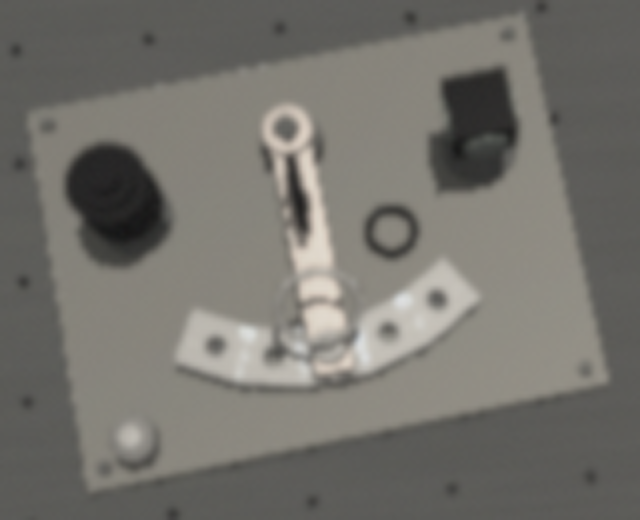

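View pics/cs.png

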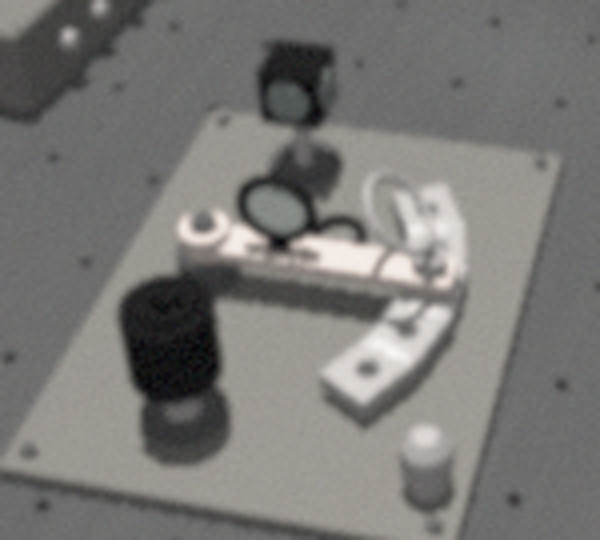

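The crops show the pivot cap at (287,127) and four free holes at (216,345), (275,353), (389,330) and (437,299). The ring centre is about (318,318) in the top crop. I'll fit the stand pose from these.

```bash
python3 - <<'E'
from h import *
from scipy.optimize import least_squares
np.set_printoptions(precision=3,suppress=True)
f=lambda X,Y:(205+X/4,120+Y/4)
H=np.array([onz('top',*f(*p),.034)[:2] for p in[(216,345),(275,353),(389,330),(437,299)]])
A=np.array([.524,.262,-.262,-.524])  # + = stand +y
def model(p):
    x,y,w=p; l=np.c_[-.16*np.cos(A),.16*np.sin(A)]
    R=np.array([[np.cos(w),-np.sin(w)],[np.sin(w),np.cos(w)]]);return l@R.T+[x,y]
r=least_squares(lambda p:(model(p)-H).ravel(),[.737,.09,.1])
print(H,r.x,(model(r.x)-H)*1e3)
print('pivot cap',onz('top',*f(287,127),.052))
x,y,w=r.x
e=np.array([x-.14*np.cos(w),y-.14*np.sin(w),.097]);print('ring pred',e,'seen',onz('top',*f(318,318),.097))
n=np.array([np.cos(w),np.sin(w),-1])/2**.5
t=np.array([-np.sin(w),np.cos(w),0]);m=np.cross(n,t)
for nm,off,sc in(('top',(205,120),4),('side',(205,165),4)):
    im=cv2.imread('pics/c%s.png'%nm[0])
    for k in np.linspace(0,6.28,40):
        q=(proj(nm,e+.028*(np.cos(k)*t+np.sin(k)*m))-off)*sc
        cv2.circle(im,(int(q[0]),int(q[1])),1,(0,0,255),-1)
    cv2.imwrite('pics/o%s.png'%nm[0],im)
a=cv2.imread('pics/ot.png')[200:440,180:500];b=cv2.imread('pics/os.png')[130:370,260:580]
cv2.imwrite('pics/o.png',np.hstack([a,b]))
E
```

```text
[[ 0.59   0.158]
 [ 0.581  0.117]
 [ 0.59   0.035]
 [ 0.61  -0.001]] [0.738 0.095 0.12 ] [[ 0.758 -0.091]
 [-1.066  0.799]
 [-0.44  -0.029]
 [ 0.747 -0.679]]
pivot cap [0.741 0.096 0.052]
ring pred [0.599 0.078 0.097] seen [0.59  0.08  0.097]
```

View pics/o.png

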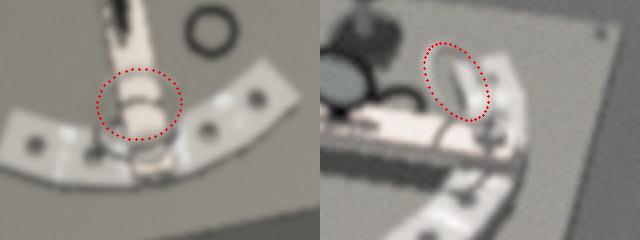

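The predicted ring outline matches the ring in the side view and its upper arc in the top view. The fit residuals are about 1 mm. The ring is at (0.600,0.078,0.097) with yaw 0.12. Next I compute the standoff pose: fingers shut, 45° down and forward.

```bash
cat >> h.py <<'E'
from scipy.spatial.transform import Rotation as Ro
def Rt(w): # finger 45deg down toward yaw w, jaws lateral, camera above
    f=np.array([np.cos(w),np.sin(w),0]);u=np.array([0,0,1.])
    z=(f-u)/2**.5;x=(f+u)/2**.5;return np.c_[x,np.cross(z,x),z]
def cur():
    s=ctrl.get_state();q=s['ee_rot'];return s,Ro.from_quat([q[1],q[2],q[3],q[0]]).as_matrix()
def delta(p,w):
    s,R=cur();return (np.array(p)-s['tool_pos'])*100,Ro.from_matrix(Rt(w)@R.T).as_rotvec()
E
python3 - <<'E'
from h import *
np.set_printoptions(precision=3,suppress=True)
e=np.array([.600,.078,.097]);R=Rt(.12)
print(delta(e-.08*R[:,2],.12))
E
```

```text
(array([35.335, 58.696, -7.721]), array([ 0.184, -0.765, -0.222]))
```

Call:
move_arm(
  targets=[
    [[0,3,5,2,0.02,-0.08,-0.02],[0,6,10,2,0.04,-0.16,-0.04],[0,9,15,2,0.05,-0.24,-0.06],[0,12,20,2,0.07,-0.32,-0.08],[0,15,25,2,0.09,-0.4,-0.11],[0,18,30,2,0.11,-0.48,-0.13],[0,21,35,2,0.13,-0.56,-0.16],[0,24,40,1,0.15,-0.64,-0.18],[0,27,45,0,0.17,-0.7,-0.2],[0,30,50,-2,0.184,-0.765,-0.222],[0,33,55,-4,0.184,-0.765,-0.222],[0,35.3,58.7,-6,0.184,-0.765,-0.222],[0,35.3,58.7,-7.7,0.184,-0.765,-0.222],[0,35.3,58.7,-7.7,0.184,-0.765,-0.222],[0,35.3,58.7,-7.7,0.184,-0.765,-0.222]],
  ],
)

```text
clock: 1.98
tool_pos: [0.5437, 0.0707, 0.155]
ee_rot: [-0.022, 0.922, 0.055, 0.382]
wrist_force: [-0.0, 0.8, -0.2]
finger_gap: -0.0002
```

```bash
python3 - <<'E'
from h import *
np.set_printoptions(precision=3,suppress=True)
s,R=cur();print(s,R)
e=np.array([.600,.078,.097]);print(delta(e-.08*Rt(.12)[:,2],.12))
im=snap('wrist','w1.png')[:,:,::-1].copy()
p=ctrl.camera_params('wrist');T=np.array(p['tool_from_camera']);K=np.array(p['camera_matrix'])
np.savez('w1.npz',R=R,t=s['tool_pos'])
N=Rt(.12)
for k in np.linspace(0,6.28,50):
    P=e+.025*(np.cos(k)*N[:,0]+np.sin(k)*N[:,1])
    c=T[:3,:3].T@(R.T@(P-s['tool_pos'])-T[:3,3]);q=K@c;q=q[:2]/q[2]
    cv2.circle(im,(int(q[0]),int(q[1])),0,(0,0,255),-1)
cv2.imwrite('pics/w1o.png',im)
E
```

```text
{'clock': 1.975, 'q': array([0.037, 0.123, 2.131, 0.51 , 0.119, 1.004]), 'joint_vel': array([-0.006, -0.012, -0.002,  0.004, -0.003, -0.004]), 'effort': array([  0.443, -35.893, -29.004,   0.212,  -1.705,  -0.077]), 'tool_pos': array([0.544, 0.071, 0.155]), 'ee_rot': array([-0.022,  0.922,  0.055,  0.382]), 'wrist_force': array([-0.035,  0.829, -0.175]), 'wrist_torque': array([-0.052,  0.351, -0.044]), 'finger_gap': -0.00018428822500122008} [[ 0.702  0.119  0.702]
 [ 0.085 -0.993  0.084]
 [ 0.707  0.001 -0.707]]
(array([ 0.016,  0.055, -0.142]), array([0.001, 0.   , 0.001]))
```

View pics/w1o.png

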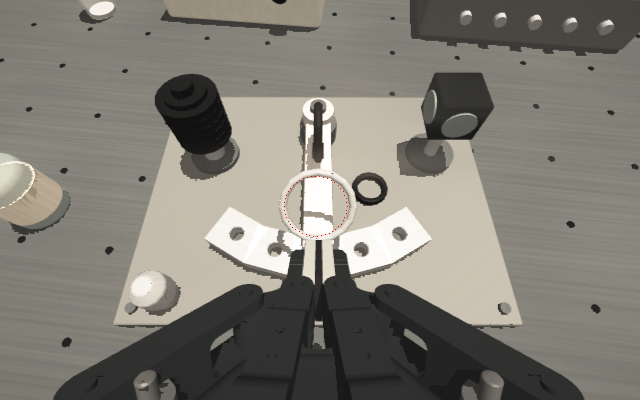

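The wrist view agrees: the ring's inner rim is at x 284–352 with its centre near (317,206), and the predicted red circle lies on it. Joint 5 is close to its lower limit of 0, so I'll tilt the finger to 55° instead.

```bash
cat >> h.py <<'E'
def Rt(w,p=np.radians(55)):
    f=np.array([np.cos(w),np.sin(w),0]);u=np.array([0,0,1.])
    z=np.cos(p)*f-np.sin(p)*u;x=np.sin(p)*f+np.cos(p)*u;return np.c_[x,np.cross(z,x),z]
E
python3 - <<'E'
from h import *
np.set_printoptions(precision=3,suppress=True)
e=np.array([.600,.078,.097]);R=Rt(.12)
print(delta(e-.065*R[:,2]+.003*R[:,0],.12), 'x',R[:,0],'z',R[:,2], 'insert .087:',8.7*R[:,2])
E
```

```text
(array([ 2.165,  0.325, -0.328]), array([-0.02 ,  0.174,  0.001])) x [0.813 0.098 0.574] z [ 0.569  0.069 -0.819] insert .087: [ 4.954  0.597 -7.127]
```

Call:
move_arm(
  targets=[
    [[0,1.0,0.15,0.2,-0.01,0.09,0],[0,2.2,0.3,0,-0.02,0.174,0],[0,2.2,0.3,-0.3,-0.02,0.174,0],[0,2.2,0.3,-0.3,-0.02,0.174,0]],
  ],
)

```text
clock: 2.52
tool_pos: [0.5649, 0.0738, 0.151]
ee_rot: [-0.018, 0.952, 0.057, 0.3]
wrist_force: [-0.2, 0.8, 0.2]
finger_gap: 0.0001
```

```bash
python3 - <<'E'
from h import *
np.set_printoptions(precision=3,suppress=True)
e=np.array([.600,.078,.097]);R=Rt(.12)
s=ctrl.get_state();print(s['clock'],s['q'],s['wrist_force'],s['wrist_torque'],s['tool_pos'])
print(delta(e+.022*R[:,2]+.003*R[:,0],.12))
E
```

```text
2.525 [0.048 0.193 1.977 0.116 0.365 1.404] [-0.179  0.846  0.204] [-0.038  0.268 -0.048] [0.565 0.074 0.151]
(array([ 5.005,  0.602, -7.03 ]), array([-0.001, -0.   ,  0.001]))
```

Call:
move_arm(
  targets=[
    [[0,1,0.12,-1.4,0,0,0],[0,2,0.24,-2.8,0,0,0],[0,2.5,0.3,-3.5,0,0,0],[0,3,0.36,-4.2,0,0,0],[0,3.5,0.42,-4.9,0,0,0],[0,4,0.48,-5.6,0,0,0],[0,4.5,0.54,-6.3,0,0,0],[0,5,0.6,-7.0,0,0,0],[0,5,0.6,-7.0,0,0,0]],
  ],
)

```text
clock: 3.65
tool_pos: [0.6156, 0.0801, 0.0806]
ee_rot: [-0.018, 0.952, 0.057, 0.299]
wrist_force: [0.1, 0.8, 0.2]
finger_gap: -0.0001
```

```bash
python3 - <<'E'
from h import *
np.set_printoptions(precision=3,suppress=True)
s=ctrl.get_state();print(s['clock'],s['q'],s['wrist_force'],s['tool_pos'])
snap('wrist','w2.png')
E
```

```text
3.65 [0.056 0.417 1.88  0.156 0.239 1.368] [0.081 0.819 0.172] [0.616 0.08  0.081]
```

View pics/w2.png

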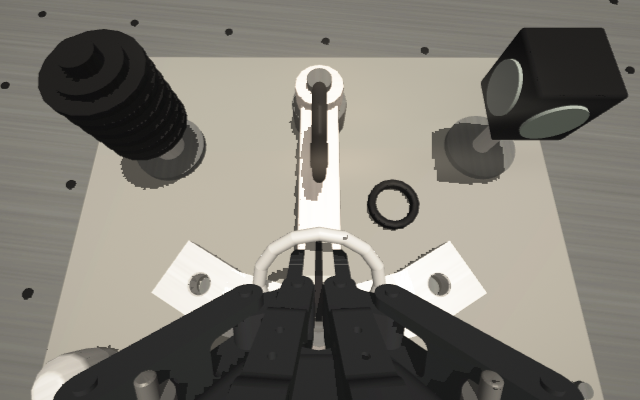

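The fingers are inside the ring and centred: the ring spans x 254–385 and the fingers sit at 319, with no contact force. Now I take up the slack.

Call:
move_arm(
  targets=[
    [[0,0.2,0.02,0.15,0,0,0],[0,0.4,0.05,0.3,0,0,0],[0,0.4,0.05,0.5,0,0,0],[0,0.4,0.05,0.5,0,0,0]],
  ],
)

```text
clock: 4.2
tool_pos: [0.6196, 0.0805, 0.0866]
ee_rot: [-0.018, 0.952, 0.057, 0.3]
wrist_force: [-0.2, -0.3, -0.4]
finger_gap: 0.0001
```

Call:
move_arm(
  targets=[
    [[0,0,0,0.15,0,0,0],[0,0,0,0.3,0,0,0],[0,0,0,0.3,0,0,0]],
  ],
)

```text
clock: 4.58
tool_pos: [0.6196, 0.0806, 0.0895]
ee_rot: [-0.018, 0.952, 0.057, 0.3]
wrist_force: [-0.1, -0.8, -0.1]
finger_gap: 0.0002
```

Call:
move_arm(
  targets=[
    [[0,0,0,0.15,0,0,0],[0,0,0,0.3,0,0,0],[0,0,0,0.4,0,0,0],[0,0,0,0.4,0,0,0]],
  ],
)

```text
clock: 5.08
tool_pos: [0.6191, 0.0805, 0.0928]
ee_rot: [-0.018, 0.952, 0.057, 0.299]
wrist_force: [-1.8, -0.5, -3.3]
finger_gap: 0.0001
```

Call:
move_arm(
  targets=[
    [[0,0,0,0.2,0,0,0],[0,0,0,0.4,0,0,0],[0,0,0,0.6,0,0,0],[0,0,0,0.8,0,0,0],[0,0,0,1.0,0,0,0],[0,0,0,1.2,0,0,0],[0,0,0,1.4,0,0,0],[0,0,0,1.4,0,0,0]],
  ],
)

```text
clock: 6.08
tool_pos: [0.6194, 0.0806, 0.1073]
ee_rot: [-0.018, 0.952, 0.057, 0.3]
wrist_force: [-5.2, -1.0, -4.2]
finger_gap: 0.0002
```

```bash
python3 - <<'E'
from h import *
np.set_printoptions(precision=3,suppress=True)
s=ctrl.get_state();print(s['clock'],s['q'],s['wrist_force'],s['tool_pos'])
a=cv2.resize(snap('side','s3.png')[165:300,205:355,::-1],None,fx=2.66,fy=2.66,interpolation=cv2.INTER_CUBIC)
b=cv2.resize(snap('wrist','w3.png')[:,:,::-1],(574,a.shape[0]))[:,90:490]
cv2.imwrite('pics/c3.png',np.hstack([a,b]))
E
```

```text
6.075 [0.056 0.376 1.858 0.123 0.301 1.402] [-5.173 -1.034 -4.195] [0.619 0.081 0.107]
```

View pics/c3.png

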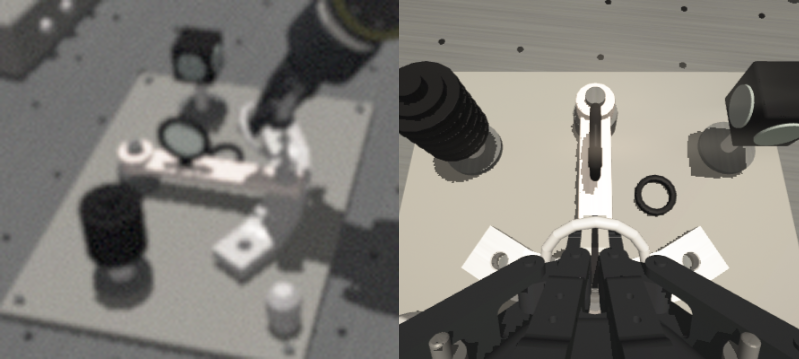

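```bash
cat >> h.py <<'E'
def wproj(P):
    p=ctrl.camera_params('wrist');T=np.array(p['tool_from_camera']);K=np.array(p['camera_matrix']);s,R=cur()
    c=T[:3,:3].T@(R.T@(P-s['tool_pos'])-T[:3,3]);q=K@c;return q[:2]/q[2]
E
python3 - <<'E'
from h import *
np.set_printoptions(precision=1,suppress=True)
im=cv2.imread('pics/w3.png');print(im[195:285:1,300,1].tolist())
N=Rt(.12,np.pi/4)
for h in(0,.005,.010,.014):
    e=np.array([.600,.078,.097+h]);print(h,'outer top',wproj(e+.031*N[:,0]),'inner',wproj(e+.025*N[:,0]),'sides',wproj(e+.028*N[:,1]),wproj(e-.028*N[:,1]))
s,R=cur();e=np.array([.6,.078,.097]);print('ctr in tool mm h=0,14',R.T@(e-s['tool_pos'])*1e3,R.T@(e+[0,0,.014]-s['tool_pos'])*1e3)
print('sides row', [im[r,200:440,1].tolist() for r in (268,)])
E
```

```text
[113, 113, 114, 116, 126, 129, 129, 131, 132, 133, 134, 136, 138, 140, 141, 143, 146, 148, 150, 150, 151, 152, 154, 155, 156, 156, 156, 157, 159, 162, 165, 165, 166, 167, 167, 169, 171, 172, 171, 173, 181, 183, 185, 187, 190, 192, 194, 192, 164, 208, 231, 237, 240, 243, 245, 246, 241, 236, 229, 215, 189, 143, 30, 49, 59, 55, 47, 48, 54, 86, 47, 48, 48, 48, 48, 47, 47, 47, 48, 48, 48, 48, 48, 48, 47, 47, 47, 48, 49, 55]
0 outer top [315.9 247.7] inner [316.  257.4] sides [367.5 293.9] [264.8 294. ]
0.005 outer top [315.9 246.2] inner [315.9 256.2] sides [369.  293.9] [263.2 294. ]
0.01 outer top [315.8 244.6] inner [315.8 254.9] sides [370.6 293.9] [261.5 294. ]
0.014 outer top [315.7 243.2] inner [315.8 253.9] sides [371.9 293.9] [260.1 294. ]
ctr in tool mm h=0,14 [-21.9   0.2  -2.9] [-13.9   0.2 -14.3]
sides row [[248, 248, 248, 248, 247, 247, 247, 247, 247, 248, 248, 248, 248, 247, 248, 248, 248, 248, 249, 249, 249, 249, 249, 249, 248, 248, 248, 249, 248, 232, 172, 138, 163, 189, 192, 193, 193, 194, 193, 193, 193, 193, 193, 193, 193, 193, 193, 193, 194, 193, 193, 193, 193, 194, 19
[... 192 characters left out ...]
47, 47, 48, 47, 48, 48, 48, 48, 86, 175, 207, 207, 207, 207, 207, 207, 207, 207, 207, 207, 188, 71, 39, 41, 40, 40, 40, 50, 122, 207, 207, 207, 207, 207, 207, 207, 207, 207, 207, 200, 151, 47, 48, 48, 47, 48, 48, 47, 47, 47, 48, 47, 47, 48, 67, 137, 193, 194, 194, 194, 194, 194, 194, 194, 180, 123, 152, 175, 195, 208, 218, 226, 229, 231, 234, 234, 233, 233, 230, 220, 206, 193, 194, 194, 193, 193, 193, 194, 194, 193, 193, 194, 193, 193, 193, 194, 193, 193, 193, 194, 193, 194, 194, 195, 195, 195, 195, 193, 188, 188, 188, 173, 100, 123, 166, 236, 253, 253, 253, 252, 253, 253, 253, 253, 253, 253, 253, 252, 252, 252, 252, 252, 252, 252, 252, 252, 252, 252, 252, 252, 252, 252, 252, 252, 252, 252]]
```

```bash
python3 -c "
import cv2
a=cv2.imread('pics/w2.png')[200:320,220:420];b=cv2.imread('pics/w3.png')[200:320,220:420]
import numpy as np
cv2.imwrite('pics/c4.png',cv2.resize(np.hstack([a,b]),None,fx=2,fy=2,interpolation=cv2.INTER_CUBIC))"
```

```text
(no output)
```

View pics/c4.png

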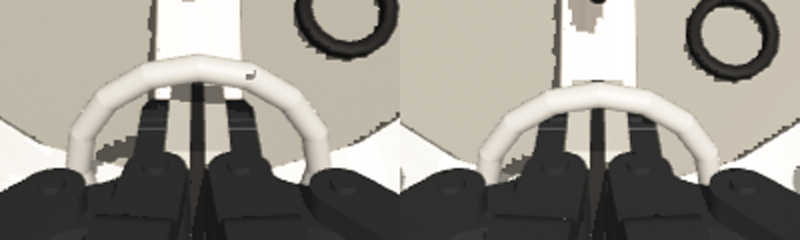

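```bash
python3 - <<'E'
from h import *
import h as hh
np.set_printoptions(precision=1,suppress=True)
def meas(f,col,r0,r1,thr):
    im=cv2.imread(f)[:,:,1].astype(int)
    return im[r0:r1,col].tolist()
# left/right outer extent of the ring (bright, outermost edge) on a few rows
s0,R0=cur()
for f,t in(('w2',np.array([.6156,.0801,.0806])),('w3',np.array(s0['tool_pos']))):
    hh.cur=lambda t=t:({'tool_pos':t},R0)
    N=Rt(.12,np.pi/4)
    for h in((0,) if f=='w2' else (.006,.010,.014,.018)):
        e=np.array([.600,.078,.097+h]);P=np.array([wproj(e+.031*(np.cos(k)*N[:,0]+np.sin(k)*N[:,1])) for k in np.linspace(-1.6,1.6,161)])
        Q=np.array([wproj(e+.025*(np.cos(k)*N[:,0]+np.sin(k)*N[:,1])) for k in np.linspace(-1.6,1.6,161)])
        print(f,h,'top',P[:,1].min(),Q[:,1].min(),'outer width',np.ptp(P[:,0]),'inner width',np.ptp(Q[:,0]))
    im=cv2.imread(f'pics/{f}.png')[:,:,1].astype(int)
    for r in (270,275,280,285):print(r,'L',im[r,245:285].tolist(),'R',im[r,355:395].tolist()) if r in(275,) else 0
    print(im[222:265,310].tolist())
E
```

```text
w2 0 top 229.1368163145562 240.97850115365992 outer width 134.1862664592651 inner width 108.01387723381094
275 L [252, 247, 248, 248, 248, 246, 230, 205, 158, 174, 190, 198, 205, 207, 207, 205, 203, 199, 189, 175, 155, 148, 183, 163, 82, 83, 82, 82, 82, 82, 83, 83, 83, 82, 82, 82, 82, 82, 83, 82] R [185, 184, 185, 185, 185, 184, 184, 184, 185, 184, 185, 184, 184, 184, 184, 180, 152, 107, 136, 160, 177, 190, 198, 204, 211, 215, 216, 214, 209, 195, 187, 218, 239, 246, 252, 252, 252, 252, 253, 254]
[253, 253, 253, 253, 253, 253, 193, 218, 230, 234, 237, 240, 242, 243, 237, 230, 221, 207, 184, 153, 104, 105, 106, 105, 105, 105, 106, 106, 118, 198, 198, 198, 198, 198, 198, 198, 198, 198, 198, 198, 198, 197, 198]
w3 0.006 top 245.9155501903478 255.94086997153596 outer width 118.30295778537129 inner width 95.26763502871466
w3 0.01 top 244.6146187161403 254.9343871172806 outer width 121.26650963553848 inner width 97.64664971435718
w3 0.014 top 243.24043780650965 253.87236500306682 outer width 124.3823535756479 inner width 100.14787380565332
w3 0.018 top 241.78664174392466 252.75007608053795 outer width 127.66438791946487 inner width 102.78240566663118
275 L [188, 193, 193, 194, 193, 193, 193, 194, 192, 193, 193, 193, 193, 190, 181, 204, 212, 219, 222, 225, 224, 223, 221, 218, 212, 203, 188, 171, 154, 162, 193, 194, 194, 194, 193, 193, 193, 194, 193, 193] R [193, 193, 194, 193, 194, 193, 193, 194, 186, 149, 137, 166, 187, 202, 216, 223, 228, 231, 233, 234, 234, 233, 230, 217, 186, 193, 194, 193, 193, 194, 193, 194, 194, 194, 193, 193, 178, 88, 88, 90]
[254, 254, 254, 254, 254, 254, 254, 254, 254, 254, 254, 254, 254, 254, 254, 254, 254, 254, 202, 206, 196, 226, 235, 240, 242, 246, 246, 244, 239, 233, 222, 200, 170, 165, 207, 207, 207, 207, 207, 207, 207, 207, 207]
```

The ring's rim rows (outer about 242.5, inner about 254) put the pin lift at about 13–14 mm. I'll lift 2 mm more and then swing slowly.

Call:
move_arm(
  targets=[
    [[0,0,0,0.2,0,0,0],[0,0,0.15,0.2,0,0,0],[0,-0.02,0.35,0.2,0,0,-0.02],[0,-0.05,0.6,0.2,0,0,-0.04],[0,-0.07,0.8,0.2,0,0,-0.05],[0,-0.07,0.8,0.2,0,0,-0.05]],
  ],
)

```text
clock: 6.92
tool_pos: [0.6188, 0.0887, 0.1093]
ee_rot: [-0.011, 0.953, 0.033, 0.3]
wrist_force: [-4.4, 0.0, -5.1]
finger_gap: 0.0001
```

Call:
move_arm(
  targets=[
    [[0,-0.02,0.2,0,0,0,-0.02],[0,-0.02,0.45,0,0,0,-0.04],[0,-0.02,0.7,0,0,0,-0.06],[0,-0.01,0.95,0,0,0,-0.08],[0,0,1.2,0,0,0,-0.1],[0,0.02,1.45,0,0,0,-0.12],[0,0.04,1.7,0,0,0,-0.14],[0,0.06,1.95,0,0,0,-0.15],[0,0.07,2.15,0,0,0,-0.15],[0,0.09,2.3,0,0,0,-0.15],[0,0.09,2.3,0,0,0,-0.15]],
  ],
)

```text
clock: 8.3
tool_pos: [0.6197, 0.1117, 0.1092]
ee_rot: [0.012, 0.953, -0.038, 0.3]
wrist_force: [-4.7, 0.3, -5.8]
finger_gap: 0.0001
```

```bash
python3 - <<'E'
from h import *
np.set_printoptions(precision=3,suppress=True)
s,R=cur();print(s['clock'],s['q'],s['wrist_force'],s['tool_pos'])
im=snap('wrist','w5.png')[:,:,::-1].copy()
# axis of arm at target angle drawn at top height, and +/-0.02
piv=np.array([.7395,.0955,.052])
for a,c in((.12-.262,(0,0,255)),(.12-.232,(255,0,0)),(.12-.292,(0,160,0))):
    for r in np.linspace(.0,.13,60):
        q=wproj(piv-[r*np.cos(a),r*np.sin(a),0]);cv2.circle(im,(int(q[0]),int(q[1])),0,c,-1)
cv2.imwrite('pics/w5o.png',im)
E
```

```text
8.3 [ 0.177  0.393  1.827 -0.428  0.357  2.187] [-4.727  0.309 -5.799] [0.62  0.112 0.109]
```

View pics/w5o.png

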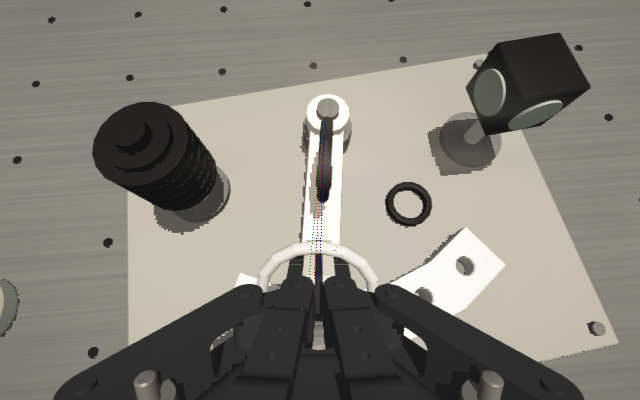

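The arm followed the finger. It now lies close to the red target line, with the bar at x about 303–341 at row 235. I'll compute its angle from the bar edges.

```bash
python3 - <<'E'
from h import *
np.set_printoptions(precision=3,suppress=True)
im=cv2.imread('pics/w5.png')[:,:,1].astype(int);s,R=cur()
p=ctrl.camera_params('wrist');T=np.array(p['tool_from_camera']);K=np.array(p['camera_matrix'])
def wz(u,v,z):
    d=R@T[:3,:3]@np.linalg.solve(K,[u,v,1]);c=R@T[:3,3]+s['tool_pos'];return c+d*(z-c[2])/d[2]
M=[]
for r in range(206,238,3):
    row=im[r,285:360];b=np.where(row>225)[0]+285
    L,Rr=wz(b[0]-.5,r,.052),wz(b[-1]+.5,r,.052);M.append((L+Rr)[:2]/2)
    print(r,b[0],b[-1],len(b),np.linalg.norm(L-Rr))
M=np.array(M);print(M)
d=M-[.7395,.0955];print('yaw about pivot',np.arctan2(-d[:,1],-d[:,0])-.12)
E
```

```text
206 305 340 20 0.02735376899602453
209 305 340 21 0.0272673840015217
212 305 340 23 0.027181542908974586
215 304 340 27 0.027848958717646862
218 304 339 30 0.027011558584390652
221 304 339 36 0.026927318189656567
224 304 339 36 0.026843601599580217
227 303 339 37 0.02750379216482668
230 303 339 37 0.02741881159894923
233 303 339 37 0.02733435455801351
236 303 339 37 0.02725041621908647
[[0.663 0.104]
 [0.661 0.104]
 [0.659 0.104]
 [0.656 0.105]
 [0.654 0.105]
 [0.652 0.105]
 [0.65  0.106]
 [0.647 0.106]
 [0.645 0.106]
 [0.643 0.106]
 [0.641 0.107]]
yaw about pivot [-0.226 -0.225 -0.225 -0.229 -0.232 -0.232 -0.231 -0.234 -0.233 -0.233
 -0.232]
```

```bash
python3 - <<'E'
from h import *
np.set_printoptions(precision=3,suppress=True)
p=ctrl.camera_params('wrist');T=np.array(p['tool_from_camera']);K=np.array(p['camera_matrix'])
for f,t,R in(('w2',[.6156,.0801,.0806],Rt(.12)),('w3',[.6194,.0806,.1073],Rt(.12))):
    im=cv2.imread(f'pics/{f}.png')[:,:,1].astype(int)
    def wz(u,v,z):
        d=R@T[:3,:3]@np.linalg.solve(K,[u,v,1]);c=R@T[:3,3]+np.array(t);return c+d*(z-c[2])/d[2]
    for r in range(200,238,6):
        b=np.where(im[r,285:360]>225)[0]+285
        if len(b)<30: continue
        L,Q=wz(b[0]-.5,r,.052),wz(b[-1]+.5,r,.052);m=(L+Q)[:2]/2;d=m-[.7395,.0955]
        print(f,r,b[0],b[-1],m,np.arctan2(-d[1],-d[0])-.12,np.linalg.norm(L-Q))
E
```

```text
w2 200 299 339 [0.656 0.083] 0.027294235920042043 0.027243476057129734
w2 206 299 339 [0.652 0.083] 0.025962822595271023 0.027070194083025075
w2 212 299 339 [0.647 0.082] 0.02476479901743106 0.02689910249612392
w2 218 299 339 [0.643 0.082] 0.02368107865810498 0.02673016002555408
w2 224 300 339 [0.64  0.081] 0.025900263002958418 0.02591546681822347
w2 236 289 352 [0.632 0.079] 0.029785995344869837 0.0409536141581638
w3 218 301 337 [0.654 0.083] 0.026957320530094447 0.027521187219537297
w3 224 301 337 [0.649 0.082] 0.025547570885747717 0.02734941650844965
w3 230 301 337 [0.645 0.082] 0.024287183413456176 0.02717977667784502
w3 236 301 337 [0.64  0.081] 0.02315361853591094 0.02701222832056969
```

The same method reads a bias of +0.025 at angle 0. The arm has therefore swung about 0.257 rad against the 0.262 target, under 1 mm off at the pin. Lowering gently.

Call:
move_arm(
  targets=[
    [[0,0,0.05,-0.15,0,0,0],[0,0,0.05,-0.3,0,0,0],[0,0,0.05,-0.45,0,0,0],[0,0,0.05,-0.6,0,0,0],[0,0,0.05,-0.75,0,0,0],[0,0,0.05,-0.9,0,0,0],[0,0,0.05,-1.05,0,0,0],[0,0,0.05,-1.2,0,0,0]],
  ],
)

```text
clock: 9.35
tool_pos: [0.6198, 0.1121, 0.0974]
ee_rot: [0.012, 0.953, -0.039, 0.3]
wrist_force: [-5.8, 0.5, -3.6]
finger_gap: -0.0003
```

Call:
move_arm(
  targets=[
    [[0,0,0,-0.15,0,0,0],[0,0,0,-0.3,0,0,0],[0,0,0,-0.45,0,0,0],[0,0,0,-0.6,0,0,0],[0,0,0,-0.75,0,0,0],[0,0,0,-0.9,0,0,0],[0,0,0,-0.9,0,0,0]],
  ],
)

```text
clock: 10.22
tool_pos: [0.6202, 0.1121, 0.0888]
ee_rot: [0.012, 0.953, -0.038, 0.301]
wrist_force: [0.7, 0.3, 1.1]
finger_gap: 0.0001
```

```bash
python3 - <<'E'
from h import *
np.set_printoptions(precision=3,suppress=True)
s,R=cur();print(s['clock'],s['q'],s['wrist_force'],s['tool_pos'])
im=snap('wrist','w6.png')[:,:,::-1].copy()
a=.12-.262;N=Rt(a,np.pi/4);f=np.array([np.cos(a),np.sin(a),0])
for h,c in((0,(0,0,255)),(.010,(255,0,0))):
    e=np.array([.7395,.0955,.097+h])-.14*f
    for rr in(.025,.031):
        for k in np.linspace(-1.7,1.7,120):
            q=wproj(e+rr*(np.cos(k)*N[:,0]+np.sin(k)*N[:,1]));cv2.circle(im,(int(round(q[0])),int(round(q[1]))),0,c,-1)
b=im[190:310,200:440];cv2.imwrite('pics/w6o.png',cv2.resize(b,None,fx=3,fy=3,interpolation=cv2.INTER_NEAREST))
E
```

```text
10.225 [ 0.177  0.429  1.835 -0.488  0.316  2.251] [0.739 0.321 1.065] [0.62  0.112 0.089]
```

View pics/w6o.png

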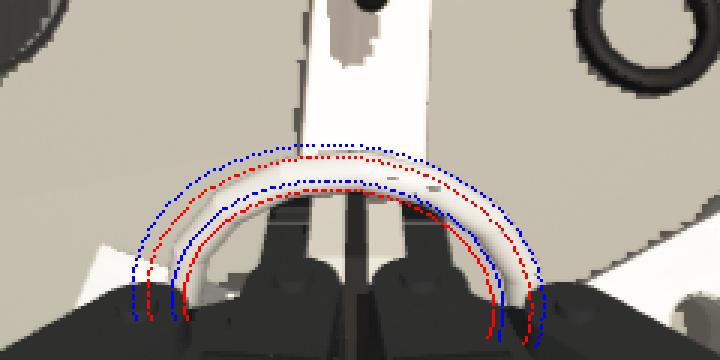

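The ring sits on the h = 0 outline. The lifting force was still there at z = 0.097 and is gone at 0.089, so the pin is home. Now I centre the finger in the ring and withdraw along its axis.

Call:
move_arm(
  targets=[
    [[0,-0.2,0.02,-0.2,0,0,0],[0,-0.4,0.0,-0.5,0,0,0],[0,-0.9,0.04,0.2,0,0,0],[0,-1.4,0.08,0.9,0,0,0],[0,-1.9,0.12,1.6,0,0,0],[0,-2.4,0.16,2.3,0,0,0],[0,-2.9,0.2,3.0,0,0,0],[0,-3.4,0.24,3.7,0,0,0],[0,-3.9,0.28,4.4,0,0,0],[0,-4.9,0.36,5.8,0,0,0],[0,-5.9,0.44,7.2,0,0,0],[0,-6.9,0.52,8.6,0,0,0],[0,-8.9,0.6,12,0,0,0],[0,-8.9,0.6,12,0,0,0],[0,-8.9,0.6,12,0,0,0]],
  ],
)

```text
clock: 12.15
tool_pos: [0.5307, 0.1181, 0.208]
ee_rot: [0.012, 0.953, -0.038, 0.3]
wrist_force: [-0.2, -0.2, 0.4]
finger_gap: 0.0004
```

```bash
python3 - <<'E'
from h import *
np.set_printoptions(precision=3,suppress=True)
s,R=cur();print(s['clock'],s['q'],s['wrist_force'],s['tool_pos'])
im=snap('wrist','w7.png')[:,:,::-1].copy()
b=cv2.imread('pics/w7.png')
S=snap('side','s7.png')[165:300,205:355,::-1]
cv2.imwrite('pics/c7.png',np.hstack([cv2.resize(b[60:360,120:520],(444,333)),cv2.resize(S,(356,333)[:2],interpolation=cv2.INTER_CUBIC)]))
E
```

```text
12.15 [ 0.23   0.065  1.967 -0.342  0.549  2.123] [-0.185 -0.163  0.417] [0.531 0.118 0.208]
```

View pics/c7.png

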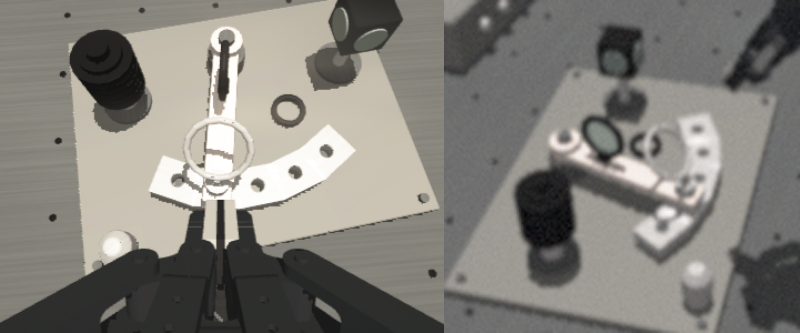

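One free hole remains on the lamp side and three on the other, so the arm is in the right hole. The finger is clear and the bystanders are in place. Last, a numeric check of the ring's height and the arm's angle.

```bash
python3 - <<'E'
from h import *
np.set_printoptions(precision=1,suppress=True)
im=cv2.imread('pics/w7.png')
for a in(.262,.25):
  for h in(0,.01):
    y=.12-a;N=Rt(y,np.pi/4);e=np.array([.7395,.0955,.097+h])-.14*np.array([np.cos(y),np.sin(y),0])
    P=np.array([wproj(e+.031*(np.cos(k)*N[:,0]+np.sin(k)*N[:,1])) for k in np.linspace(0,6.28,120)])
    print(a,h,'x',P[:,0].min(),P[:,0].max(),'y',P[:,1].min(),P[:,1].max())
g=im[:,:,1].astype(int)
print('row194',g[194,275:300].tolist(),g[194,335:360].tolist());print('col300',g[155:185,300].tolist())
h=[wproj(np.array([.7395-.16*np.cos(.12+d),.0955-.16*np.sin(.12+d),.034])) for d in(-.524,.262)];print(h)
E
```

```text
0.262 0 x 281.33721898153294 346.199878648933 y 164.7375931690922 222.83795071295734
0.262 0.01 x 280.0644891135739 347.1736412293384 y 160.06277543532167 220.5292920011025
0.25 0 x 283.0438795542876 347.95389166192825 y 164.83741598695147 222.91258725369386
0.25 0.01 x 281.8294682343642 348.9883245801393 y 160.16570889499172 220.60620050276665
row194 [194, 194, 194, 195, 195, 194, 195, 194, 194, 193, 190, 208, 210, 204, 190, 171, 162, 195, 195, 194, 194, 194, 194, 194, 195] [195, 195, 194, 195, 195, 195, 189, 163, 149, 188, 206, 216, 216, 199, 175, 195, 194, 195, 194, 195, 195, 195, 195, 195, 194]
col300 [195, 196, 196, 196, 196, 197, 197, 198, 198, 199, 199, 198, 198, 195, 209, 230, 233, 230, 222, 201, 167, 138, 197, 197, 196, 196, 196, 196, 196, 196]
[array([277.5, 222.4]), array([383.8, 215.1])]
```

The ring is 64.7 px wide (predicted 64.9 for pin home, 67.1 for up), so the pin is home.

```bash
python3 -c "
from plant import ctrl
print(ctrl.sign_off())"
```

```text
the job is handed in; nothing more can be done
None
```

The filter arm now stands one hole nearer the lamp, with the pin home, and the job is handed in at about 12 s of the 42 s allowed. I hooked the shut fingertips under the ring and lifted the pin about 15 mm. I then swung the arm about 0.26 rad to the lamp's side, lowered the pin and drew the finger out along its axis.

**Last checks:**
- **Right hole:** one free hole is left on the lamp side and three on the other.
- **Pin home:** the ring measures 64.7 px wide, against 64.9 px predicted for home and 67.1 px for a pin resting on the plate. The lifting force fell to about zero as the pin went down.
- **Robot clear:** the wrist force is back to about zero, and the loose things in view look undisturbed.

**What disagreed:**
- **Arm angle:** it read 0.232 rad raw just before the pin was let down, and 0.257 rad after correcting a 0.025 rad bias seen at the start position.
- **Ring position:** it sat 2–4 px sideways of the prediction, within calibration error.
- **Lifting force:** about 5 N of the lifting force was sideways, which I had not expected; it did no visible harm.

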